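# File the lino block in the leaning rack

## Robot

A 7-joint arm with a two-finger parallel gripper is mounted at the origin on the work surface; the furniture and walls round the work are solid. World frame = base frame: x ahead of the robot, y to its left, z up, the work surface at z = 0. Lengths are in m, angles in rad, forces in N, time in s.
With the tool pointing down it reaches from about 0.4 to 0.85 m from the base axis. Payload 10.4 kg.
Tool frame: the origin (TCP) lies on the mounting face of the last link; the fingertips stand 173 mm ahead of it and the grasp point (between the pads) lies 155 mm ahead of it; y points along the fingers, x is the direction in which the jaws open and shut, and the axes are right-handed (so a half turn about y gives the same grasp; the last joint's range is limited). The gripper opens to 85 mm and grips with 20 to 120 N. Pads are 22 mm wide; open, the fingers measure 114 mm over their backs; the gripper's body (76 mm by 85 mm) begins 54 mm behind the grasp point. The pads swing forward as they close: fully open they stand 13 mm farther back than shut.
Start: joints at [-1.18, 0.332, -0.065, 1.46, 0.022, 1.35, -0.088], TCP at [0.251, 0.572, 0.405] pointing down, gripper open.
Joint ranges: [-2.6, 2.6], [-0.5, 2.12], [-1.47, 1.34], [0.16, 2.42], [-1.27, 4.41], [0.06, 2.06], [-2.6, 2.6]. Speed limits (rad/s): [2.22, 2.22, 2.79, 2.79, 3.14, 3.14, 3.14].

## Interface

Orientations are given as a rotation vector (axis times angle).
In Python, from station import robot, capture, camera_params gives the robot as it stands.
- The arm moves only by the shell command python3 -m pendant 'ROWS'. ROWS is JSON, a list that holds one entry, the list of rows, each a list of 5 numbers: the shift along the tool's x, y, z in mm, then the turn about the tool's y in degrees, then the finger opening in mm, from 0 to 85.4. In form: [[[tx, ty, tz, yaw, gripper], ...]]. A call has 1 to 20 rows; each row shifts and turns the commanded pose from where the row before left it, along the tool's axes as they then stand; what a row does not reach is not made up. A row lasts 1/10 s, in which the tool goes at most 50 mm and 8.59 degrees, less where a joint would pass 70% of its speed; a pose out of reach is approached as far as the arm can. A call with a gripper value outside its range is refused whole. The fingers move at their own pace and stop on an object; the grip force is fixed at half the most. Time passes only in rows, so rows that do not move let the fingers close. It gives the time, the measured TCP pose, the force and the opening at its end, in the units of the state.
- robot.observe(): the state, without advancing time (a new reading comes with each control period).
- capture(name): name is "scene" or "top" or "wrist"; returns the picture (384x512x3 uint8, red, green, blue); there is no depth.
- camera_params(name): a dict with "K" (3x3 intrinsics, pixels), "R" (3x3) and "t" (3): a world point X has camera coordinates R X + t; the wrist camera has in their place "mount" (4x4, takes a point from camera to tool coordinates, whose origin is the TCP and whose axes are the tool frame's). Camera axes: x right, y down, z forward; pixel columns grow to the right and rows downward; lengths in m; the calibration is good to about 2 mm. A picture is of the moment at which its call begins: read the wrist's pose just before it. camera_params takes no time and is no camera call.
- robot.job_done(): hands the job in, once; it reports no verdict.
The state is a dict: "time_s": time; "joints": joint angles; "qvel": joint speeds; "joint_torque": joint torques, N m; "position": TCP position; "tcp_rot": TCP orientation; "ft_force": force on the tool from outside, world axes, zero at the start; "ft_torque": the same for the moment, N m; "gripper_width": finger opening in m.
Only numpy, scipy, OpenCV 4.12 (cv2) and the standard library are available. Lean on these libraries where they do the work, as an engineer would, in place of code of your own. Each camera call takes 0.05 s, during which the arm holds its last target. There are 200 camera calls.

## Task

Take the lino printing block out of the upright drying stand and slide it into the empty, near slot of the leaning plywood rack. The slot is snug and a white spring shoe in it grips the block, so push it gently all the way home, until its lower edge rests on the depth stop down in the slot and holds the stop's little red pin pressed in; then let go. Don't ram the rack, and don't disturb the three ink pots.

Things in the scene. Friction and masses are not known exactly. Their poses are not given: they have to be found in the camera images.
- lino_block: Loose flat printing block, 10 mm thick (its x), 110 wide (y), 130 tall (z), about 0.13 kg: pale plywood faced on its -x side with grey-green lino carved with a leaf. Origin at its centre. It starts upright in the drying stand, the lower 35 mm in the groove, upper edge 140 mm above the table. It may go into the rack either way round.
- slot: The rack's empty slot, nearest the robot. Origin: centre of the slot's floor; z runs up the slot and out of its mouth, leaning 30 degrees from vertical towards the robot; y along its width, x across its thickness (away and up). Inside: x -6 to +6 mm, y -57 to +57 mm, 118 mm deep. Bevelled lips flare the mouth in x up to z = 122 mm.
- rack: The fixed plywood rack that carries the slot, base 150 by 170 mm; origin at the table under the slot's floor (the slot's origin is 29 mm above it), z up, -x to the side towards which the mouth leans. Highest point about 160 mm above the table.
- stand: The fixed brown wooden drying stand, base 70 by 150 mm, 45 mm high in all; origin at the centre of its underside, z up. Its groove runs along y, 13 mm wide in x, 120 mm long, floor 10 mm above the table, 35 mm deep.
- blue_ink: Loose ink pot, blue with black lid, 44 mm across, 51 mm high; origin at the centre of its underside. A bystander.
- red_ink: Loose ink pot, red with black lid, 44 mm across, 51 mm high; origin at the centre of its underside. A bystander.
- green_ink: Loose ink pot, green with black lid, 44 mm across, 51 mm high; origin at the centre of its underside. A bystander.
- slot_mouth (a point): Centre of the slot's mouth, 118 mm up the slot from its floor. With the block home (centre at z = 65 to 75 mm in the slot) its upper edge stands 12 to 22 mm out of the mouth: little for fingers to hold, so the last part is best pushed from above on that edge. The next slot, 40 mm behind, is filled by a shorter block that ends 12 mm below the mouth.
- spring_bar (a joint): White nylon spring shoe, 50 mm long, in the slot's upper (+x) wall; ramp from 73 to 59 mm above the floor, pad at 49 to 59 mm, standing out to x = +2.5 mm. Value: how far it is pushed back, m (0 free, about 0.0015 with the block past it). Pushes back with 2 to 4 N, holding the block on the lower wall: sliding past takes about 3 to 10 N and the block will not fall home by itself.
- home_pin (a joint): Red sprung pin, 6 mm thick, in the middle of an aluminium depth stop that fills the slot's bottom. The stop is clamped with its top 0 to 10 mm above the slot's floor; where is not told: it must be felt. Value: how far the pin is pressed in, m: 0 free (4 mm proud of the stop), about 0.004 when the block rests on the stop. Under 2 N presses it; the stop itself is firm.
Things that resemble listed ones, but are neither listed nor needed, are in the scene too. Of the things that look like the lino_block, the larger one is meant.

How it is judged:
On the way, in this order (a step that is already met when the one before it is completed fails the run):
1. the block is lifted out of the drying stand (height (world z) of lino_block above 0.12 m), for 0.1 s.
2. the block's lower edge has entered the leaning slot, in line with it (z of lino_block in the frame of slot between 0.09 and 0.172 m and x of lino_block in the frame of slot between -0.004 and 0.004 m and y of lino_block in the frame of slot between -0.005 and 0.005 m and angle between the z axis of lino_block and the z axis of slot, either way round below 0.1 rad), for 0.1 s.
At the end, for the whole second after the job is handed in: The block stands in the near slot, in line with it (0.05 rad), down on the depth stop so that the red pin is held at least 2.5 of its 4 mm in (block centre 63 to 78 mm up the slot), within 3 mm of the slot's middle across its thickness and 5 mm along its width, released and at rest (z of lino_block in the frame of slot between 0.063 and 0.078 m and x of lino_block in the frame of slot between -0.003 and 0.003 m and y of lino_block in the frame of slot between -0.005 and 0.005 m and angle between the z axis of lino_block and the z axis of slot, either way round below 0.05 rad and linear speed of lino_block below 0.02 m/s and value of joint home_pin above 0.0025 m); the robot touches nothing.
It fails at once if the block is rammed or wedged hard against the rack (more than 100 N) (contact force between lino_block and rack above 100 N).
It fails at once if an ink pot is moved by more than 20 mm (distance of any of blue_ink, red_ink, green_ink from where it was at the start of the episode above 0.02 m).
It also fails if it takes over 61 s, if anything falls off the work surface, if the arm or the gripper's body presses on something with over 40 N, if the wrist force passes 120 N, or if a joint passes its speed limit or range.

## Working session

There is one attempt and no reset: what is moved stays moved. The work goes in short steps, Python scripts to look and compute and a shell command to move; the robot and the scene stay as the last step left them, time stands still between calls to the robot, and variables do not carry over. Pictures are saved under pics/ and viewed, about 8 in all and at most 12, crops included, and the job is handed in when it is done.

```bash
mkdir -p pics; ls
python3 - <<'E'
from station import robot,capture,camera_params
import cv2,numpy as np
np.set_printoptions(precision=4,suppress=True)
o=robot.observe();print(o)
a=capture("scene");b=capture("top")
for n,i in(("scene",a),("top",b)):
    cv2.imwrite(f"pics/{n}0.png",cv2.cvtColor(i,cv2.COLOR_RGB2BGR));p=camera_params(n);print(n,p["K"],p["R"],p["t"])
print(camera_params("wrist"))
E
```

```text
pics
{'time_s': 0.0, 'joints': array([-1.1796,  0.3328, -0.0647,  1.461 ,  0.0216,  1.3499, -0.0885]), 'qvel': array([ 0.0005,  0.0003, -0.0006, -0.0015,  0.0012, -0.0004,  0.0001]), 'joint_torque': array([ -0.0005, -62.5437,   0.0494, -39.1627,   0.0164,   0.0096,
         0.    ]), 'position': array([0.2513, 0.5721, 0.4039]), 'tcp_rot': array([-1.3778, -0.8984,  0.9003]), 'ft_force': array([0.1588, 0.5181, 0.2154]), 'ft_torque': array([-0.0511,  0.0039,  0.0167]), 'gripper_width': 0.08540855955614639}
scene [[444.5867   0.     253.8233]
 [  0.     444.5867 190.9278]
 [  0.       0.       1.    ]] [[ 0.4128 -0.9107 -0.0148]
 [-0.6574 -0.2867 -0.6969]
 [ 0.6305  0.2974 -0.717 ]] [-0.1472  0.3483  1.0743]
top [[395.3575   0.     259.5387]
 [  0.     395.3575 189.9609]
 [  0.       0.       1.    ]] [[ 0.0236 -0.9994  0.026 ]
 [-0.992  -0.0266 -0.1235]
 [ 0.1241 -0.0229 -0.992 ]] [0.0118 0.4272 1.0858]
{'K': array([[272.8231,   0.    , 252.1753],
       [  0.    , 272.8231, 189.7796],
       [  0.    ,   0.    ,   1.    ]]), 'mount': array([[ 1.    ,  0.0008,  0.0005,  0.001 ],
       [-0.0003, -0.2749,  0.9615,  0.0307],
       [ 0.0009, -0.9615, -0.2749,  0.0703],
       [ 0.    ,  0.    ,  0.    ,  1.    ]])}
```

View pics/scene0.png

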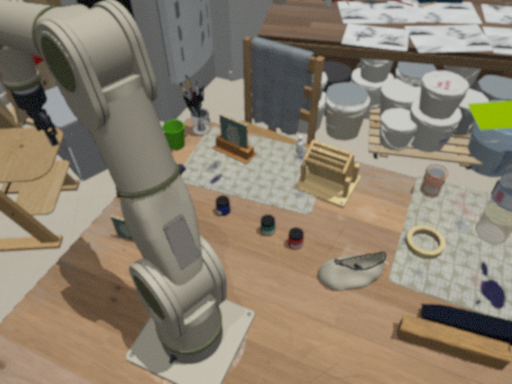

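View pics/top0.png

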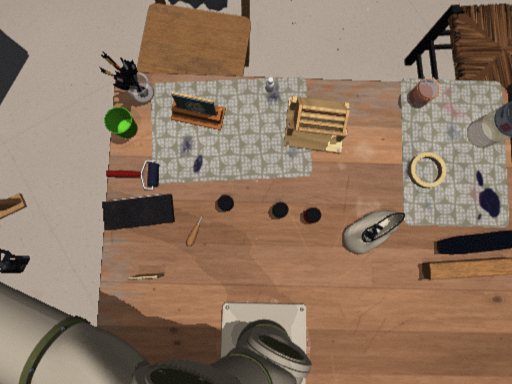

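The scene view shows the block in its stand at about (234,138), the rack at (328,173), and the pots at (223,205), (268,225) and (296,238). The top view shows the stand at (198,112), the rack at (318,125), and the pots at (225,203), (280,210) and (312,215). Next I'll take an enlarged crop of the stand and rack.

```bash
cat > h.py <<'E'
from station import robot,capture,camera_params
import cv2,numpy as np
from scipy.spatial.transform import Rotation as Ro
np.set_printoptions(precision=4,suppress=True)
def cam(name,o=None):
    p=camera_params(name)
    if name!="wrist": return p["K"],p["R"].T,-p["R"].T@p["t"]
    o=o or robot.observe(); Rt=Ro.from_rotvec(o["tcp_rot"]).as_matrix(); m=p["mount"]
    return p["K"],Rt@m[:3,:3],Rt@m[:3,3]+o["position"]
def ray(c,u,v):
    K,R,t=c; d=R@np.linalg.solve(K,[u,v,1]); return t,d
def onz(c,u,v,z):
    t,d=ray(c,u,v); return t+d*(z-t[2])/d[2]
def proj(c,X):
    K,R,t=c; q=K@(R.T@(np.asarray(X)-t)); return q[:2]/q[2]
def tri(c1,p1,c2,p2):
    A=[];b=[]
    for c,p in((c1,p1),(c2,p2)):
        t,d=ray(c,*p); d=d/np.linalg.norm(d); M=np.eye(3)-np.outer(d,d); A.append(M);b.append(M@t)
    return np.linalg.lstsq(np.vstack(A),np.hstack(b),rcond=None)[0]
E
python3 - <<'E'
from h import *
a=cv2.imread("pics/top0.png")[85:165,160:360];b=cv2.imread("pics/scene0.png")[110:205,200:370]
a=cv2.resize(a,(800,320),interpolation=cv2.INTER_CUBIC);b=cv2.resize(b,None,fx=2.9,fy=2.9,interpolation=cv2.INTER_CUBIC)
c=np.zeros((600,800,3),np.uint8);c[:320]=a;c[322:322+b.shape[0],:b.shape[1]]=b[:278]
cv2.imwrite("pics/crop0.png",c)
c=cam("top")
for n,u,v,z in(("blk",197.5,103,.14),("bl",173,96,.14),("br",215,107,.14),("rackmouth",318,138,.13),("pot",225,203,.05),("pot",280,210,.05),("pot",312,215,.05)):print(n,onz(c,u,v,z))
E
```

```text
blk [0.6346 0.1907 0.14  ]
bl [0.6512 0.2546 0.14  ]
br [0.6254 0.1453 0.14  ]
rackmouth [ 0.5541 -0.1239  0.13  ]
pot [0.3854 0.1167 0.05  ]
pot [ 0.3701 -0.0343  0.05  ]
pot [ 0.3586 -0.1223  0.05  ]
```

View pics/crop0.png

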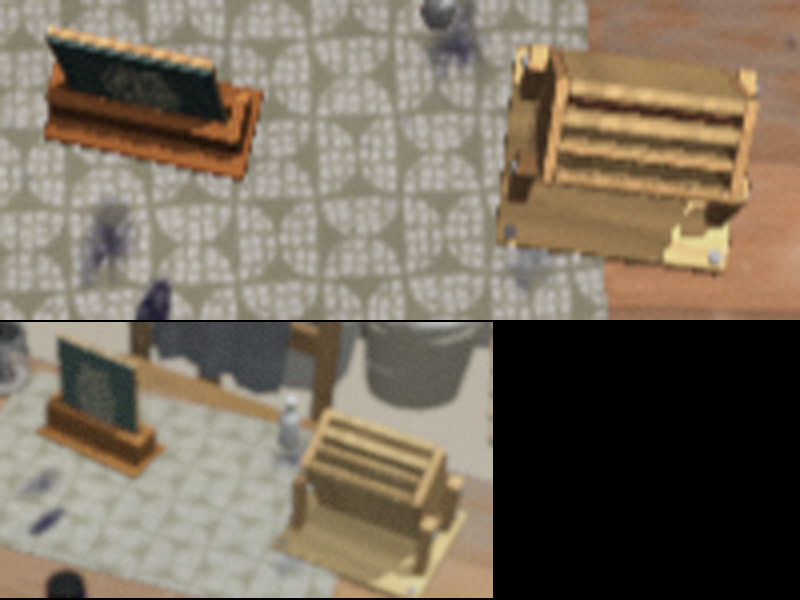

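```bash
cat >> h.py <<'E'
def go(T,yaw,o=None):
    "total tool-axis shift (mm), first turn (deg), then shift in turned axes; yaw=world angle of tool x, deg"
    o=o or robot.observe(); R=Ro.from_rotvec(o["tcp_rot"]).as_matrix()
    y0=np.degrees(np.arctan2(R[1,0],R[0,0])); turn=-((yaw-y0+180)%360-180)
    R2=R@Ro.from_euler('y',turn,degrees=True).as_matrix()
    print("turn",round(turn,2),"shift",np.round(R2.T@(np.array(T)-o["position"])*1000,1),"yaw0",round(y0,2))
E
python3 - <<'E'
from h import *
c=cam("top")
p=onz(c,172,93.2,.14);q=onz(c,213,101.3,.14);d=q-p;print(p,q,np.linalg.norm(d),(p+q)/2)
yaw=np.degrees(np.arctan2(d[1],d[0]))+90;print("yaw",yaw)
print(onz(c,120,121,.1),onz(c,124,76,.2),onz(c,142,88,.1))
m=(p+q)/2
go([.5,.28,.45],yaw)
go([m[0],m[1],.43],yaw)
E
```

```text
[0.6587 0.2575 0.14  ] [0.6404 0.151  0.14  ] 0.10808204321413571 [0.6496 0.2043 0.14  ]
yaw -9.70590674913366
[0.5923 0.3995 0.1   ] [0.6758 0.3632 0.2   ] [0.6855 0.347  0.1   ]
turn 76.0 shift [ 294.4  -45.8 -246.1] yaw0 66.29
turn 76.0 shift [ 454.6  -25.7 -295.5] yaw0 66.29
```

```bash
python3 -m pendant '[[[0,-4.6,0,7.6,85],[0,-4.6,0,7.6,85],[0,-4.6,0,7.6,85],[0,-4.6,0,7.6,85],[0,-4.6,0,7.6,85],[0,-4.6,0,7.6,85],[0,-4.6,0,7.6,85],[0,-4.6,0,7.6,85],[0,-4.6,0,7.6,85],[0,-4.6,0,7.6,85],[29.5,0,-24.6,0,85],[29.5,0,-24.6,0,85],[29.5,0,-24.6,0,85],[29.5,0,-24.6,0,85],[29.5,0,-24.6,0,85],[29.5,0,-24.6,0,85],[29.5,0,-24.6,0,85],[29.5,0,-24.6,0,85],[29.5,0,-24.6,0,85],[29.5,0,-24.6,0,85]]]'
python3 - <<'E'
from h import *
go([.6496,.2043,.43],-9.7)
E
```

```text
time_s: 2.1
position: [0.5013, 0.2787, 0.4505]
tcp_rot: [-1.567, 0.133, -0.133]
ft_force: [-0.2, 0.5, -0.2]
gripper_width: 0.0852
turn -0.0 shift [158.7  20.4 -48.3] yaw0 -9.7
```

```bash
python3 -m pendant '[[[40,5,-12,0,85],[40,5,-12,0,85],[40,5,-12,0,85],[38.7,5.4,-12.3,0,85],[0,0,0,0,85],[0,0,0,0,85]]]'
python3 - <<'E'
from h import *
o=robot.observe();i=capture("wrist");cv2.imwrite("pics/w1.png",cv2.cvtColor(i,cv2.COLOR_RGB2BGR))
c=cam("wrist",o);print(o["position"]);print([proj(c,x) for x in([.6587,.2575,.14],[.6404,.151,.14])])
E
```

```text
time_s: 2.7
position: [0.6494, 0.205, 0.4291]
tcp_rot: [-1.568, 0.136, -0.133]
ft_force: [-0.7, 0.4, -0.1]
gripper_width: 0.0848
[0.6494 0.205  0.4291]
[array([253.1366, 131.0153]), array([253.0405, 237.3457])]
```

View pics/w1.png

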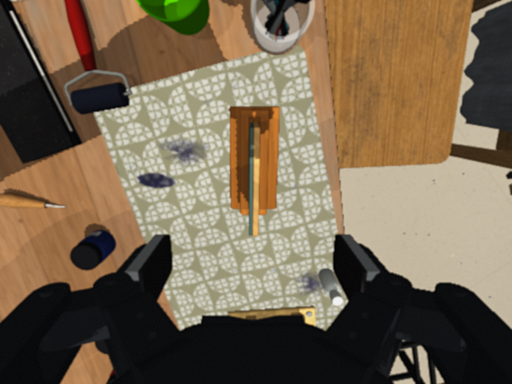

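The wrist view shows the stand at (231–279, 106–213). The pale top edge of the block runs down column ~256 to (254,235), under the palm. I'll measure the edge more accurately.

Run:
```python
from h import *
im=cv2.imread("pics/w1.png").astype(int)
o=robot.observe();c=cam("wrist",o)
for v in list(range(104,136,4))+list(range(140,241,10))+[232,234,236,238]: print(v,[tuple(im[v,u][::-1]) for u in range(248,263,2)])
```

```text
104 [(np.int64(195), np.int64(193), np.int64(172)), (np.int64(177), np.int64(175), np.int64(150)), (np.int64(162), np.int64(159), np.int64(128)), (np.int64(159), np.int64(155), np.int64(123)), (np.int64(156), np.int64(153), np.int64(122)), (np.int64(156), np.int64(155), np.int64(123)), (np.int64(156), np.int64(154), np.int64(122)), (np.int64(155), np.int64(152), np.int64(120))]
108 [(np.int64(105), np.int64(58), np.int64(21)), (np.int64(100), np.int64(55), np.int64(19)), (np.int64(89), np.int64(50), np.int64(18)), (np.int64(84), np.int64(47), np.int64(16)), (np.int64(92), np.int64(52), np.int64(19)), (np.int64(95), np.int64(54), np.int64(19)), (np.int64(93), np.int64(52), np.int64(19)), (np.int64(99), np.int64(57), np.int64(21))]
112 [(np.int64(117), np.int64(68), np.int64(28)), (np.int64(116), np.int64(67), np.int64(27)), (np.int64(147), np.int64(86), np.int64(33)), (np.int64(189), np.int64(111), np.int64(41)), (np.int64(128), np.int64(74), np.int64(29)), (np.int64(117), np.int64(67), np.int64(27)), (np.int64(119), np.int64(70), np.int64(28)), (np.int64(124), np.int64(72), np.int64(
[... 6721 characters left out ...]
(146), np.int64(142), np.int64(113)), (np.int64(164), np.int64(150), np.int64(117)), (np.int64(179), np.int64(159), np.int64(121)), (np.int64(192), np.int64(174), np.int64(141)), (np.int64(194), np.int64(191), np.int64(173)), (np.int64(180), np.int64(177), np.int64(155)), (np.int64(207), np.int64(205), np.int64(191))]
238 [(np.int64(187), np.int64(185), np.int64(165)), (np.int64(190), np.int64(187), np.int64(167)), (np.int64(171), np.int64(168), np.int64(141)), (np.int64(174), np.int64(172), np.int64(147)), (np.int64(210), np.int64(209), np.int64(197)), (np.int64(216), np.int64(215), np.int64(204)), (np.int64(191), np.int64(188), np.int64(169)), (np.int64(183), np.int64(180), np.int64(157))]
```

Run:
```python
from h import *
c=cam("wrist")
p=onz(c,254.7,124.5,.14);q=onz(c,253.7,235.7,.14);d=q-p;m=(p+q)/2
print(p,q,np.linalg.norm(d),m);yaw=np.degrees(np.arctan2(d[1],d[0]))+90
go([m[0],m[1],.280],yaw)
```

```text
[0.6605 0.2644 0.14  ] [0.6409 0.1538 0.14  ] 0.11234905792595443 [0.6507 0.2091 0.14  ]
turn 0.33 shift [  1.6 149.8   3.4] yaw0 -9.7
```

```bash
python3 -m pendant '[[[1.6,30,3.4,0.3,40],[0,30,0,0,40],[0,30,0,0,40],[0,30,0,0,40],[0,23,0,0,40],[0,0,0,0,40],[0,0,0,0,0],[0,0,0,0,0],[0,0,0,0,0],[0,0,0,0,0],[0,0,0,0,0],[0,0,0,0,0],[0,0,0,0,0],[0,0,0,0,0]]]'
python3 -m pendant '[[[0,-5,0,0,0],[0,-10,0,0,0],[0,-20,0,0,0],[0,-30,0,0,0],[0,-30,0,0,0],[0,-30,0,0,0],[0,-15,0,0,0],[0,0,0,0,0],[0,0,0,0,0]]]'
python3 - <<'E'
from h import *
o=robot.observe();i=capture("wrist");cv2.imwrite("pics/w2.png",cv2.cvtColor(i,cv2.COLOR_RGB2BGR))
E
```

```text
time_s: 4.15
position: [0.6516, 0.2091, 0.2897]
tcp_rot: [-1.564, 0.134, -0.139]
ft_force: [-0.1, 0.8, 7.8]
gripper_width: 0.0087
time_s: 5.05
position: [0.6509, 0.2087, 0.4262]
tcp_rot: [-1.567, 0.138, -0.136]
ft_force: [-0.2, -0.0, -1.4]
gripper_width: 0.0091
```

View pics/w2.png

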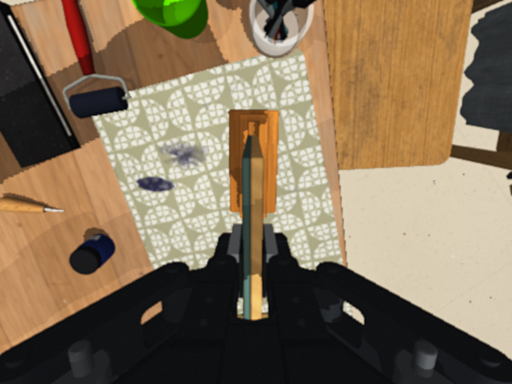

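The block is gripped and lifted. Its top edge runs from (253,137) to (252,318), square between the pads. I'll now work out a viewing pose over the rack.

Run:
```python
from h import *
c=cam("top")
p=onz(c,160+560/4,85+163/4,.131);q=onz(c,160+738/4,85+182/4,.131);m=(p+q)/2;d=q-p
print(p,q,m,np.linalg.norm(d),np.degrees(np.arctan2(d[1],d[0]))+90)
go([m[0]-.11,m[1]-.03,.5],-9.7)
# block top edge in tool frame
p=camera_params("wrist");M=p["mount"];K=p["K"]
for y in np.arange(.135,.16,.004):
    P=[]
    for u,v in((254,137),(252,319)):
        d=M[:3,:3]@np.linalg.solve(K,[u,v,1]);t=M[:3,3];P.append(t+d*(y-t[1])/d[1])
    print(y,P[0],P[1],np.linalg.norm(P[0]-P[1]))
```

```text
[ 0.5851 -0.0765  0.131 ] [ 0.576  -0.1931  0.131 ] [ 0.5805 -0.1348  0.131 ] 0.1169276578354755 -4.470359075327778
turn -0.31 shift [-114.9  -73.8 -398.7] yaw0 -10.01
0.135 [0.0006 0.135  0.0618] [-0.0001  0.135  -0.0207] 0.08253021475584017
0.139 [0.0006 0.139  0.0615] [-0.0001  0.139  -0.0242] 0.08569535811540556
0.14300000000000002 [0.0006 0.143  0.0611] [-0.0001  0.143  -0.0277] 0.08886050147497092
0.14700000000000002 [0.0006 0.147  0.0608] [-0.0001  0.147  -0.0313] 0.0920256448345363
0.15100000000000002 [0.0007 0.151  0.0604] [-0.0001  0.151  -0.0348] 0.09519078819410168
0.15500000000000003 [0.0007 0.155  0.0601] [-0.0001  0.155  -0.0383] 0.09835593155366706
0.15900000000000003 [0.0007 0.159  0.0597] [-0.0001  0.159  -0.0418] 0.10152107491323245
```

```bash
python3 -m pendant '[[[0,-35,0,0,0],[0,-38,0,0,0],[-10,0,-38,0,0],[-12,0,-42,0,0],[-12,0,-42,0,0],[-12,0,-42,0,0],[-12,0,-42,0,0],[-12,0,-42,0,0],[-12,0,-42,0,0],[-12,0,-42,0,0],[-12,0,-40,0,0],[-9,0,-27,0,0],[0,0,0,0,0],[0,0,0,0,0],[0,0,0,0,0]]]'
python3 - <<'E'
from h import *
o=robot.observe();i=capture("wrist");cv2.imwrite("pics/w3.png",cv2.cvtColor(i,cv2.COLOR_RGB2BGR));print(o["position"],o["tcp_rot"])
E
```

```text
time_s: 6.6
position: [0.469, -0.1628, 0.4994]
tcp_rot: [-1.566, 0.137, -0.134]
ft_force: [-0.1, 0.9, -1.4]
gripper_width: 0.0087
[ 0.469  -0.1628  0.4994] [-1.5664  0.1367 -0.1345]
```

View pics/w3.png

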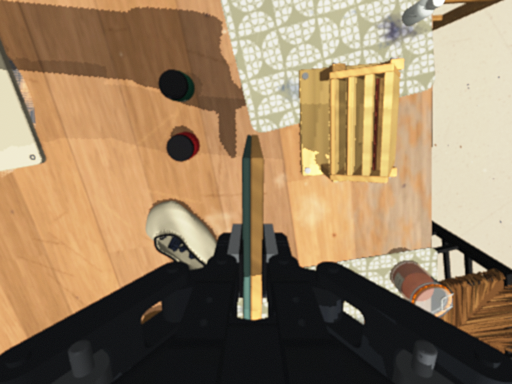

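The rack appears at (300–403, 60–182), with its front base on the left, and four slats between side plates at v≈70 and v≈178. I'll zoom in.

Run:
```python
import cv2
a=cv2.imread("pics/w3.png")[55:190,295:410]
cv2.imwrite("pics/crop3.png",cv2.resize(a,None,fx=4.4,fy=4.4,interpolation=cv2.INTER_CUBIC))
```

```text
(no output)
```

View pics/crop3.png

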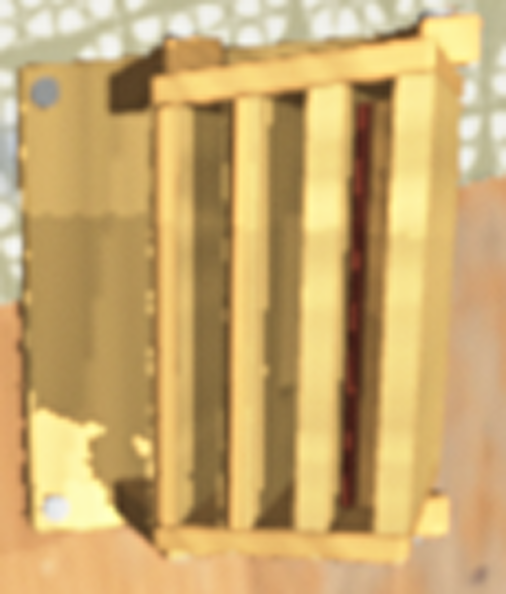

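Run:
```python
from h import *
c=cam("wrist");print("cam",c[2],"axis",c[1][:,2])
f=lambda x,y,z:onz(c,295+x/4.4-.4,55+y/4.4-.4,z)
# lower lip edge (bar1 right), upper lip edge(bar2 left)
for n,x,y in(("b1R top",194,104),("b1R bot",190,525),("b2L top",233,99),("b2L bot",229,527),("b1L top",158,104),("b1L bot",158,527),("b3R t",350,85),("b3R b",330,528)):
    print(n,f(x,y,.128),f(x,y,.134),f(x,y,.150))
print("base corners",f(22,66,.0),f(35,528,.0),f(22,66,.012),f(35,528,.012))
```

```text
cam [ 0.4812 -0.0929  0.4688] axis [-0.0491 -0.2712 -0.9613]
b1R top [ 0.5859 -0.0732  0.128 ] [ 0.584  -0.0735  0.134 ] [ 0.5791 -0.0745  0.15  ]
b1R bot [ 0.5751 -0.1868  0.128 ] [ 0.5735 -0.1852  0.134 ] [ 0.569  -0.1808  0.15  ]
b2L top [ 0.5961 -0.0737  0.128 ] [ 0.5941 -0.0741  0.134 ] [ 0.5887 -0.075   0.15  ]
b2L bot [ 0.5862 -0.1894  0.128 ] [ 0.5844 -0.1877  0.134 ] [ 0.5794 -0.1831  0.15  ]
b1L top [ 0.5765 -0.0716  0.128 ] [ 0.5748 -0.072   0.134 ] [ 0.5704 -0.0729  0.15  ]
b1L bot [ 0.5659 -0.1858  0.128 ] [ 0.5644 -0.1842  0.134 ] [ 0.5604 -0.1798  0.15  ]
b3R t [ 0.6267 -0.0756  0.128 ] [ 0.6241 -0.0759  0.134 ] [ 0.6173 -0.0767  0.15  ]
b3R b [ 0.6151 -0.1946  0.128 ] [ 0.6127 -0.1929  0.134 ] [ 0.6064 -0.1881  0.15  ]
base corners [ 0.5652 -0.0425  0.    ] [ 0.5493 -0.2128  0.    ] [ 0.5631 -0.0437  0.012 ] [ 0.5475 -0.2097  0.012 ]
```

Run:
```python
from h import *
go([.585,-.1305,.442],-5.3)
```

```text
turn -4.58 shift [112.5  57.4  42.9] yaw0 -9.88
```

```bash
python3 -m pendant '[[[0,0,0,-4.6,0],[20,0,15,0,0],[30,0,15,0,0],[30,0,12.9,0,0],[22.5,0,0,0,0],[10,0,0,0,0],[0,20,0,0,0],[0,20,0,0,0],[0,12,0,0,0],[0,5.4,0,0,0],[0,0,0,0,0],[0,0,0,0,0],[0,0,0,0,0]]]'
python3 - <<'E'
from h import *
o=robot.observe();i=capture("wrist");cv2.imwrite("pics/w4.png",cv2.cvtColor(i,cv2.COLOR_RGB2BGR));go([.585,-.1305,.442],-5.3,o)
c=cam("wrist",o);print("slot +y inner end lower/upper lip, proj")
n=np.array([.9957,-.0924,0]);e=np.array([.0924,.9957,0]);M=np.array([.585,-.1305,.131])
for y in(.057,):print(proj(c,M+e*y-n*.0052-[0,0,.003]),proj(c,M+e*y+n*.0052+[0,0,.003]))
a=cv2.imread("pics/w4.png")[90:270,150:370];cv2.imwrite("pics/crop4.png",cv2.resize(a,None,fx=3.3,fy=3.3,interpolation=cv2.INTER_CUBIC))
E
```

```text
time_s: 7.95
position: [0.5846, -0.1322, 0.4438]
tcp_rot: [-1.569, 0.073, -0.075]
ft_force: [0.2, -0.5, -0.7]
gripper_width: 0.0088
turn -0.11 shift [0.3 1.8 1.7] yaw0 -5.41
slot +y inner end lower/upper lip, proj
[246.9736 124.2932] [257.3069 124.5501]
```

View pics/crop4.png

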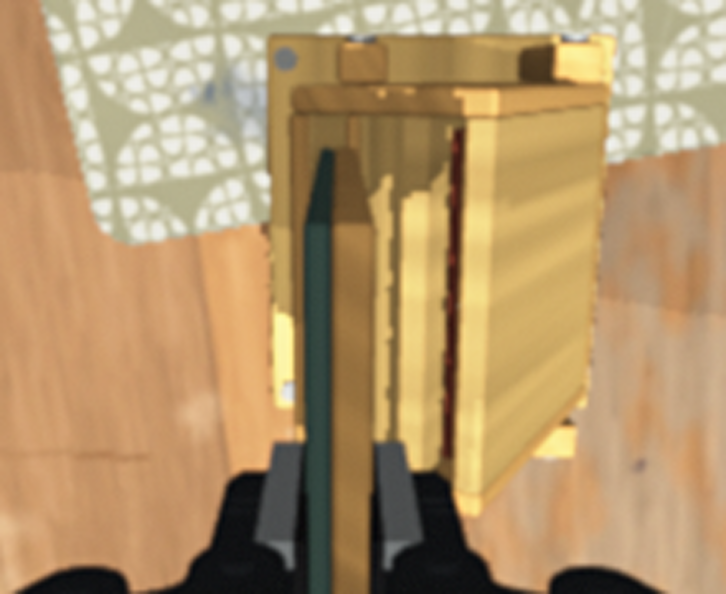

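Crop of the wrist view: the block's top end corner is at full-image (253,157) and its bottom corner at (253,135). The slot's +y plate inner edge is at v≈124, as predicted, and the mouth is at u≈246–256. I'll convert these to offsets.

Run:
```python
from h import *
p=camera_params("wrist");M=p["mount"];K=p["K"]
def f(u,v,y):
    d=M[:3,:3]@np.linalg.solve(K,[u,v,1]);t=M[:3,3];return (t+d*(y-t[1])/d[1])*1000
print("top",f(150+338/3.3,90+220/3.3,.150),"bot",f(150+339/3.3,90+148/3.3,.280))
y=.4438-.131
print("slot lower lip",f(150+315/3.3,90+113/3.3,y+.003),"upper",f(150+350/3.3,90+113/3.3,y-.003))
a=cv2.cvtColor(cv2.imread("pics/w4.png"),cv2.COLOR_BGR2GRAY)
print(a[128:134,236:266]);print(a[118:140,250])
```

```text
top [  0.0759 150.      51.9926] bot [  0.3572 280.      50.9813]
slot lower lip [ -7.0106 315.8     58.7068] upper [  3.6976 309.8     58.9758]
[[140 113  97 104 109 107 102 104 110 108 106 106 106 106 106 106 106 107
  100  96 112 115 109 108 115 111 100  99 103 106]
 [139 114  96 103 109 105 104 105 112 110 107 106 106 108 107 106 107 108
   99  96 111 114 108 108 115 110 100  99 102 106]
 [140 115  95 105 109 106 102 106 111 109 108 106 108 108 106 107 107 107
   99  98 112 114 108 108 116 109 101  99 102 106]
 [142 122  96 103 110 107 102 105 112 108 106 107 107 107 106 107 106 107
   99  96 111 113 108 109 115 110 101  99 103 106]
 [146 126  98 104 109 106 102 107 112 107 105 107 105 105 105 105 105 104
   98  97 112 114 108 107 115 111 100  97 103 106]
 [146 126  97 103 108 107 102 105 109 107 105 104 101 102 103 104 102 102
   97  96 112 114 109 109 115 110 100  99 101 107]]
[114 116 114 115 114 100  90  97 105 105 106 107 106 106 105 103  92  65
  44  41  41  41]
```

```bash
python3 -m pendant '[[[0,4,2.5,0,0],[0,6,3,0,0],[0,6,0,0,0],[0,4,0,0,0],[0,2,0,0,0],[0,0,0,0,0],[0,0,0,0,0]]]'
python3 -m pendant '[[[0,1.5,0,0,0],[0,1.5,0,0,0],[0,1.5,0,0,0],[0,0,0,0,0]]]'
python3 -m pendant '[[[0,1,0,0,0],[0,1,0,0,0],[0,0,0,0,0]]]'
```

```text
time_s: 8.7
position: [0.585, -0.1267, 0.421]
tcp_rot: [-1.57, 0.074, -0.074]
ft_force: [-0.5, -0.5, -0.9]
gripper_width: 0.009
time_s: 9.1
position: [0.5853, -0.1271, 0.4197]
tcp_rot: [-1.569, 0.071, -0.078]
ft_force: [-5.3, 1.7, 19.9]
gripper_width: 0.0088
time_s: 9.4
position: [0.5854, -0.1272, 0.4196]
tcp_rot: [-1.568, 0.069, -0.08]
ft_force: [-7.2, 2.5, 33.6]
gripper_width: 0.0089
```

```bash
python3 -m pendant '[[[0,-5,0,0,0],[0,-5,0,0,0],[-2.7,0,0,0,0],[0,0,0,0,0],[0,2,0,0,0],[0,2,0,0,0],[0,0,0,0,0]]]'
python3 -m pendant '[[[0,1,0,0,0],[0,1,0,0,0],[0,1,0,0,0],[0,0,0,0,0]]]'
python3 -m pendant '[[[0,1,0,0,0],[0,1,0,0,0],[0,0,0,0,0]]]'
```

```text
time_s: 10.1
position: [0.5822, -0.1263, 0.4197]
tcp_rot: [-1.569, 0.075, -0.073]
ft_force: [-0.1, -0.4, -1.2]
gripper_width: 0.0085
time_s: 10.5
position: [0.5823, -0.1264, 0.4172]
tcp_rot: [-1.569, 0.074, -0.074]
ft_force: [-0.1, -0.2, -1.4]
gripper_width: 0.0091
time_s: 10.8
position: [0.5823, -0.1263, 0.4152]
tcp_rot: [-1.569, 0.074, -0.074]
ft_force: [-0.3, -1.1, -1.8]
gripper_width: 0.0089
```

```bash
python3 -m pendant '[[[0,1,0,0,0],[0,1,0,0,0],[0,1,0,0,0],[0,0,0,0,0]]]'
python3 -m pendant '[[[0,1,0,0,0],[0,1,0,0,0],[0,0,0,0,0]]]'
python3 -m pendant '[[[0,1,0,0,0],[0,1,0,0,0],[0,0,0,0,0]]]'
```

```text
time_s: 11.2
position: [0.5823, -0.1263, 0.4122]
tcp_rot: [-1.569, 0.074, -0.074]
ft_force: [0.5, 0.2, -0.8]
gripper_width: 0.0089
time_s: 11.5
position: [0.5823, -0.1264, 0.4102]
tcp_rot: [-1.569, 0.074, -0.074]
ft_force: [0.0, -0.2, -1.6]
gripper_width: 0.0091
time_s: 11.8
position: [0.5823, -0.1263, 0.4082]
tcp_rot: [-1.569, 0.074, -0.074]
ft_force: [-0.5, 0.2, -0.9]
gripper_width: 0.009
```

```bash
python3 -m pendant '[[[0,1,0,0,0],[0,1,0,0,0],[0,0,0,0,0]]]'
python3 -m pendant '[[[0,1,0,0,0],[0,1,0,0,0],[0,0,0,0,0]]]'
python3 -m pendant '[[[0,1,0,0,0],[0,1,0,0,0],[0,0,0,0,0]]]'
```

```text
time_s: 12.1
position: [0.5824, -0.1264, 0.4067]
tcp_rot: [-1.569, 0.073, -0.075]
ft_force: [0.0, -0.1, 1.9]
gripper_width: 0.0088
time_s: 12.4
position: [0.5826, -0.1266, 0.4064]
tcp_rot: [-1.569, 0.072, -0.076]
ft_force: [-2.8, 0.4, 14.9]
gripper_width: 0.0091
time_s: 12.7
position: [0.5827, -0.1267, 0.4062]
tcp_rot: [-1.569, 0.07, -0.078]
ft_force: [-5.6, 1.4, 27.2]
gripper_width: 0.009
```

```bash
python3 -m pendant '[[[0,-2,0,0,0],[0,-2,0,0,0],[0,0,0,0,0],[0,0,0,0,0],[0,0,0,0,13],[0,0,0,0,13],[-1,0,0,0,16],[-1,0,0,0,18],[-1,0,0,0,20],[-1,0,0,0,22],[-1,0,0,0,24],[-1,0,0,0,24],[0,0,0,0,24]]]'
python3 -m pendant '[[[-2,0,0,0,24],[-3,0,0,0,24],[-4,0,0,0,24],[-4,0,0,0,24],[0,0,0,0,24]]]'
python3 - <<'E'
from h import *
i=capture("wrist");cv2.imwrite("pics/w5.png",cv2.cvtColor(i,cv2.COLOR_RGB2BGR));s=capture("scene")[100:220,250:410]
j=np.zeros((600,800,3),np.uint8);j[:384,:512]=i;j[:]=0
j[:300,:400]=cv2.resize(i,(400,300));j[300:600,:400]=cv2.resize(s,(400,300),interpolation=cv2.INTER_CUBIC);j[:300,400:]=cv2.resize(i[80:290,130:410],(400,300));cv2.imwrite("pics/m5.png",j[...,::-1])
E
```

```text
time_s: 14.0
position: [0.5762, -0.1258, 0.4064]
tcp_rot: [-1.569, 0.074, -0.074]
ft_force: [0.3, -0.1, 0.1]
gripper_width: 0.0239
time_s: 14.5
position: [0.5629, -0.1247, 0.4065]
tcp_rot: [-1.569, 0.074, -0.074]
ft_force: [0.8, -0.5, 0.6]
gripper_width: 0.0237
```

View pics/m5.png

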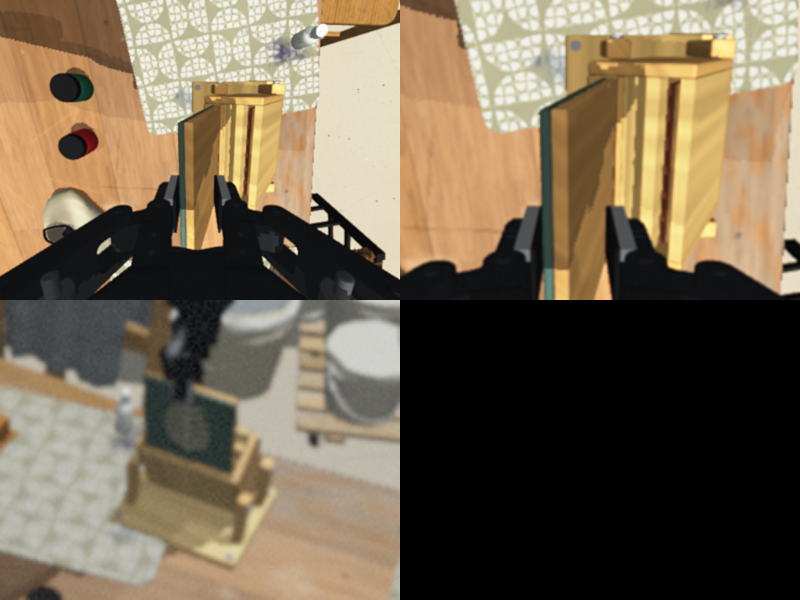

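The block has tilted towards the robot between the open fingers with its lower edge in the near slot's mouth, and the top edge now lies against the near finger. I'll carry on tilting.

```bash
python3 -m pendant '[[[-4,0,0,0,24],[-4,0.5,0,0,24],[-4,1,0,0,24],[-4,1,0,0,24],[-4,1.2,0,0,24],[0,0,0,0,24]]]'
python3 -m pendant '[[[-4,1.3,0,0,24],[-4,1.5,0,0,24],[-4,1.5,0,0,24],[-3,1.5,0,0,24],[0,0,0,0,24]]]'
python3 - <<'E'
from h import *
i=capture("wrist");s=capture("scene")[100:220,250:410]
j=np.zeros((300,800,3),np.uint8)
j[:,:400]=cv2.resize(s,(400,300),interpolation=cv2.INTER_CUBIC);j[:,400:]=cv2.resize(i[80:290,130:410],(400,300));cv2.imwrite("pics/m6.png",j[...,::-1])
E
```

```text
time_s: 15.2
position: [0.543, -0.1227, 0.4026]
tcp_rot: [-1.569, 0.074, -0.074]
ft_force: [0.1, -0.2, 1.0]
gripper_width: 0.0238
time_s: 15.7
position: [0.5281, -0.1213, 0.3967]
tcp_rot: [-1.569, 0.074, -0.074]
ft_force: [0.3, -0.9, 0.2]
gripper_width: 0.0236
```

View pics/m6.png

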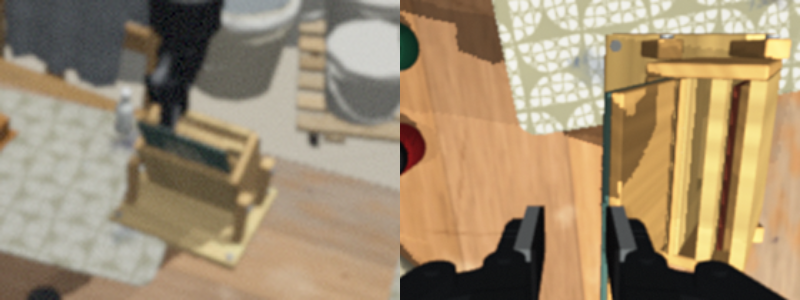

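The block has slid into the slot by itself. Its upper edge is now under the far finger at about (273,144–290) in the wrist view, and nothing is gripping it. I'll close the fingers above it and push along the slot.

```bash
python3 -m pendant '[[[0,-10,0,0,24],[0,-10,0,0,24],[0,0,0,0,0],[5,0,-1,0,0],[5,0,-1,0,0],[5,0,-1,0,0],[5,0,-0.5,0,0],[0,0,0,0,0],[0,10,0,0,0],[0,10,0,0,0],[0,0,0,0,0]]]'
python3 - <<'E'
from h import *
o=robot.observe();print(o["position"])
i=capture("wrist");s=capture("scene")[100:220,250:410]
j=np.zeros((300,800,3),np.uint8)
j[:,:400]=cv2.resize(s,(400,300),interpolation=cv2.INTER_CUBIC);j[:,400:]=cv2.resize(i[80:290,130:410],(400,300));cv2.imwrite("pics/m7.png",j[...,::-1])
E
```

```text
time_s: 16.9
position: [0.5476, -0.1264, 0.3949]
tcp_rot: [-1.569, 0.076, -0.072]
ft_force: [-0.1, 0.1, -1.2]
gripper_width: -0.0001
[ 0.5476 -0.1264  0.3949]
```

View pics/m7.png

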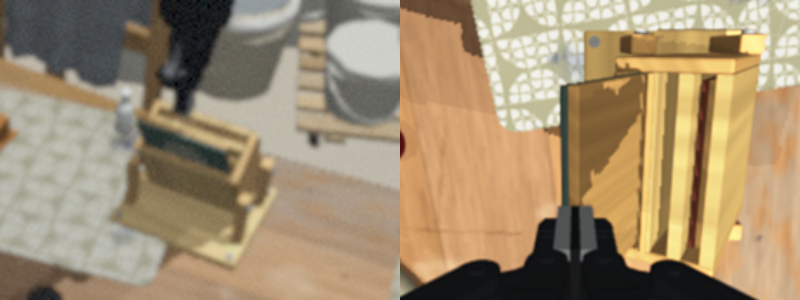

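The closed fingertips (crop x≈555–597) straddle the block's top edge (x≈563–578), so I can descend onto it.

```bash
python3 -m pendant '[[[0,6,0,0,0],[0,6,0,0,0],[0,4,0,0,0],[0,0,0,0,0]]]'
python3 -m pendant '[[[0.5,2,0,0,0],[0.5,2,0,0,0],[0.5,2,0,0,0],[0,0,0,0,0]]]'
python3 -m pendant '[[[1,1.7,0,0,0],[1,1.7,0,0,0],[1,1.7,0,0,0],[0,0,0,0,0]]]'
```

```text
time_s: 17.4
position: [0.5479, -0.1265, 0.3801]
tcp_rot: [-1.569, 0.075, -0.073]
ft_force: [0.2, -0.4, 0.4]
gripper_width: -0.0001
time_s: 17.8
position: [0.5496, -0.1268, 0.3746]
tcp_rot: [-1.57, 0.074, -0.074]
ft_force: [0.3, -0.4, -0.5]
gripper_width: 0.0
time_s: 18.2
position: [0.5527, -0.1271, 0.3698]
tcp_rot: [-1.569, 0.074, -0.074]
ft_force: [-0.7, 0.6, 1.6]
gripper_width: -0.0003
```

```bash
python3 -m pendant '[[[1,1.7,0,0,0],[1,1.7,0,0,0],[1,1.7,0,0,0],[0,0,0,0,0]]]'
python3 -m pendant '[[[1,1.7,0,0,0],[1,1.7,0,0,0],[1,1.7,0,0,0],[0,0,0,0,0]]]'
python3 -m pendant '[[[1,1.7,0,0,0],[1,1.7,0,0,0],[1,1.7,0,0,0],[0,0,0,0,0]]]'
```

```text
time_s: 18.6
position: [0.5557, -0.1273, 0.3644]
tcp_rot: [-1.57, 0.074, -0.074]
ft_force: [0.1, 0.5, 2.1]
gripper_width: 0.0
time_s: 19.0
position: [0.5587, -0.1276, 0.3593]
tcp_rot: [-1.57, 0.074, -0.074]
ft_force: [0.1, -0.6, 0.3]
gripper_width: 0.0
time_s: 19.4
position: [0.5617, -0.1279, 0.3542]
tcp_rot: [-1.57, 0.074, -0.074]
ft_force: [0.1, -0.8, 0.2]
gripper_width: 0.0
```

```bash
python3 -m pendant '[[[1,1.7,0,0,0],[1,1.7,0,0,0],[1,1.7,0,0,0],[0,0,0,0,0]]]'
python3 -m pendant '[[[1,1.7,0,0,0],[1,1.7,0,0,0],[1,1.7,0,0,0],[0,0,0,0,0]]]'
python3 - <<'E'
from h import *
o=robot.observe();c=cam("wrist",o);i=capture("wrist");cv2.imwrite("pics/w8.png",i[...,::-1])
h=i.astype(int);m=((h[...,1]>h[...,0]+6)&(h[...,2]>h[...,0]+2)&(h.max(2)<170)).astype(np.uint8)
n,l,s,ce=cv2.connectedComponentsWithStats(m)
for k in np.argsort(-s[1:,4])[:5]+1: print(s[k],ce[k])
# predicted -X top corner at +y end for various t
nn=np.array([.9957,-.0924,0]);e=np.array([.0924,.9957,0]);M=.583*np.array([1,0,0])+np.array([0,-.1305,.131])
for t in(190,180,170,160,150,140,130):
    for x in (-5,5):
        P=M+nn*(-.0005*(t-118)+.000866*x)+np.array([0,0,.000866*(t-118)+.0005*x])
        print(t,x,proj(c,P+e*.055),proj(c,P+e*.03))
E
```

```text
time_s: 19.8
position: [0.5647, -0.1281, 0.3491]
tcp_rot: [-1.57, 0.074, -0.074]
ft_force: [0.3, -0.5, 1.0]
gripper_width: 0.0001
time_s: 20.2
position: [0.5677, -0.1285, 0.3441]
tcp_rot: [-1.57, 0.074, -0.074]
ft_force: [0.1, 0.2, 1.0]
gripper_width: 0.0005
[ 43  87  44  44 976] [ 69.6516 108.3268]
[232 144   5  89 332] [233.9789 186.3223]
[216 119   3   6  12] [216.8333 121.3333]
[  6 382   1   1   1] [  6. 382.]
190 -5 [196.541  150.2817] [199.5516 203.1138]
190 5 [214.3511 151.8445] [216.4932 206.6346]
180 -5 [210.534  147.8127] [212.6625 197.5731]
180 5 [227.702  149.1779] [229.0178 200.6723]
170 -5 [222.8518 145.6394] [224.2779 192.6643]
170 5 [239.3974 146.8419] [240.0651 195.4132]
160 -5 [233.7783 143.7115] [234.6399 188.2853]
160 5 [249.7271 144.7786] [249.8818 190.7399]
150 -5 [243.5367 141.9897] [243.941  184.3545]
150 5 [258.9172 142.943 ] [258.6628 186.5597]
140 -5 [252.3047 140.4426] [252.3362 180.8067]
140 5 [267.1465 141.2993] [266.5637 182.7984]
130 -5 [260.2259 139.045 ] [259.9517 177.5883]
130 5 [274.558  139.8189] [273.7105 179.3961]
```

The lino edge at u≈234, v≈144 matches t≈160 mm, so the block is following the finger with about 30 mm left at most. I'll keep pushing gently.

```bash
python3 -m pendant '[[[1,1.7,0,0,0],[1,1.7,0,0,0],[1,1.7,0,0,0],[1,1.7,0,0,0],[1,1.7,0,0,0],[0,0,0,0,0]]]'
python3 -m pendant '[[[1,1.7,0,0,0],[1,1.7,0,0,0],[0,0,0,0,0]]]'
python3 -m pendant '[[[0.5,0.87,0,0,0],[0.5,0.87,0,0,0],[0.5,0.87,0,0,0],[0,0,0,0,0]]]'
python3 -m pendant '[[[0.5,0.87,0,0,0],[0.5,0.87,0,0,0],[0.5,0.87,0,0,0],[0,0,0,0,0]]]'
```

```text
time_s: 20.85
position: [0.5726, -0.1289, 0.3355]
tcp_rot: [-1.57, 0.074, -0.074]
ft_force: [-0.2, -0.5, 0.8]
gripper_width: -0.0
time_s: 21.15
position: [0.5746, -0.1291, 0.3322]
tcp_rot: [-1.57, 0.074, -0.074]
ft_force: [-0.2, 0.6, 0.7]
gripper_width: -0.0002
time_s: 21.55
position: [0.576, -0.1293, 0.3297]
tcp_rot: [-1.569, 0.074, -0.074]
ft_force: [-0.7, 0.6, 2.0]
gripper_width: 0.0002
time_s: 21.95
position: [0.5775, -0.1294, 0.327]
tcp_rot: [-1.569, 0.074, -0.074]
ft_force: [-0.6, 0.5, 2.1]
gripper_width: -0.0002
```

```bash
python3 -m pendant '[[[0.5,0.87,0,0,0],[0.5,0.87,0,0,0],[0,0,0,0,0]]]'
python3 -m pendant '[[[0.5,0.87,0,0,0],[0.5,0.87,0,0,0],[0,0,0,0,0]]]'
python3 -m pendant '[[[0.5,0.87,0,0,0],[0.5,0.87,0,0,0],[0,0,0,0,0]]]'
```

```text
time_s: 22.25
position: [0.5785, -0.1295, 0.3253]
tcp_rot: [-1.569, 0.074, -0.074]
ft_force: [-0.2, -0.7, 1.3]
gripper_width: -0.0001
time_s: 22.55
position: [0.5795, -0.1296, 0.3236]
tcp_rot: [-1.569, 0.074, -0.074]
ft_force: [-0.6, 0.4, 2.3]
gripper_width: 0.0001
time_s: 22.85
position: [0.5805, -0.1297, 0.3219]
tcp_rot: [-1.569, 0.074, -0.074]
ft_force: [-2.1, 0.2, 2.6]
gripper_width: -0.0004
```

```bash
python3 -m pendant '[[[0.5,0.87,0,0,0],[0.5,0.87,0,0,0],[0,0,0,0,0]]]'
python3 -m pendant '[[[0.5,0.87,0,0,0],[0.5,0.87,0,0,0],[0,0,0,0,0]]]'
```

```text
time_s: 23.15
position: [0.5815, -0.1298, 0.3201]
tcp_rot: [-1.569, 0.074, -0.074]
ft_force: [-1.3, 0.4, 4.5]
gripper_width: 0.0001
time_s: 23.45
position: [0.5823, -0.1302, 0.3188]
tcp_rot: [-1.57, 0.075, -0.074]
ft_force: [-4.6, -0.1, 8.6]
gripper_width: 0.0002
```

```bash
python3 -m pendant '[[[0.5,0.87,0,0,0],[0.5,0.87,0,0,0],[0,0,0,0,0],[0,0,0,0,0]]]'
python3 - <<'E'
from h import *
o=robot.observe();c=cam("wrist",o);i=capture("wrist");cv2.imwrite("pics/w9.png",i[...,::-1])
h=i.astype(int);m=((h[...,1]>h[...,0]+6)&(h[...,2]>h[...,0]+2)&(h.max(2)<170)).astype(np.uint8)
n,l,s,ce=cv2.connectedComponentsWithStats(m)
for k in np.argsort(-s[1:,4])[:5]+1: print(s[k],ce[k])
nn=np.array([.9957,-.0924,0]);e=np.array([.0924,.9957,0]);M=.583*np.array([1,0,0])+np.array([0,-.1305,.131])
for t in(145,140,135,130,127):
    for x in (-5,5):
        P=M+nn*(-.0005*(t-118)+.000866*x)+np.array([0,0,.000866*(t-118)+.0005*x])
        print(t,x,proj(c,P+e*.055),proj(c,P+e*.03))
s=capture("scene")[100:220,250:410]
j=np.zeros((600,800,3),np.uint8)
j[:300,:400]=cv2.resize(s,(400,300),interpolation=cv2.INTER_CUBIC);j[:,400:]=cv2.resize(i[80:290,180:320],(400,600));cv2.imwrite("pics/m9.png",j[...,::-1])
E
```

```text
time_s: 23.85
position: [0.5828, -0.1306, 0.3184]
tcp_rot: [-1.569, 0.076, -0.074]
ft_force: [-14.4, 2.0, 23.3]
gripper_width: 0.0003
[   2   84   56   48 1389] [ 36.1202 107.5493]
[230 144   6  89 330] [232.7424 186.1333]
[198 119   3   6  14] [199.     121.9286]
145 -5 [216.8674 145.3322] [218.6558 193.7023]
145 5 [233.679  146.5411] [234.6888 196.5556]
140 -5 [222.8415 144.325 ] [224.2983 191.3657]
140 5 [239.3478 145.4603] [240.0523 194.0551]
135 -5 [228.4691 143.3762] [229.6285 189.1585]
135 5 [244.6763 144.4444] [245.1092 191.6976]
130 -5 [233.7795 142.4809] [234.6716 187.0701]
130 5 [249.6943 143.4877] [249.8848 189.4711]
127 -5 [236.8245 141.9676] [237.5692 185.8702]
127 5 [252.5671 142.9399] [252.6249 188.1937]
```

```bash
python3 -m pendant '[[[0,-5,0,0,0],[0,-5,0,0,0],[-6,0,0,0,0],[-6,0,0,0,0],[0,0,0,0,0],[1,2,0,0,0],[1,2,0,0,0],[1,2,0,0,0],[0,0,0,0,0],[0,0,0,0,0]]]'
python3 -m pendant '[[[0.5,0.9,0,0,0],[0,0,0,0,0],[0,0,0,0,0]]]'
python3 -m pendant '[[[0.5,0.9,0,0,0],[0,0,0,0,0],[0,0,0,0,0]]]'
python3 -m pendant '[[[0.5,0.9,0,0,0],[0,0,0,0,0],[0,0,0,0,0]]]'
```

```text
time_s: 24.95
position: [0.5746, -0.1292, 0.3205]
tcp_rot: [-1.57, 0.074, -0.074]
ft_force: [-0.8, 0.1, 0.4]
gripper_width: -0.0001
time_s: 25.25
position: [0.575, -0.1292, 0.3198]
tcp_rot: [-1.569, 0.074, -0.074]
ft_force: [0.0, 0.5, -0.9]
gripper_width: 0.0004
time_s: 25.55
position: [0.5755, -0.1293, 0.319]
tcp_rot: [-1.569, 0.074, -0.074]
ft_force: [-1.1, 0.1, 2.2]
gripper_width: 0.0002
time_s: 25.85
position: [0.5758, -0.1294, 0.3187]
tcp_rot: [-1.569, 0.074, -0.074]
ft_force: [-6.0, 1.1, 9.1]
gripper_width: -0.0003
```

```bash
python3 -m pendant '[[[0.5,0.9,0,0,0],[0.5,0.9,0,0,0],[0.5,0.9,0,0,0],[0,0,0,0,0],[0,0,0,0,0]]]'
python3 -m pendant '[[[-1,-2,0,0,0],[0,-5,0,0,0],[-5,-20,0,0,0],[-10,-30,0,0,0],[-10,-40,0,0,0],[0,-20,0,0,0],[0,0,0,0,0],[0,0,0,0,0],[0,0,0,0,0]]]'
python3 - <<'E'
from h import *
o=robot.observe();c=cam("wrist",o);i=capture("wrist");s=capture("scene")[100:220,250:410];t=capture("top")
cv2.imwrite("pics/w10.png",i[...,::-1])
h=i.astype(int);m=((h[...,1]>h[...,0]+6)&(h[...,2]>h[...,0]+2)&(h.max(2)<170)).astype(np.uint8)
n,l,st,ce=cv2.connectedComponentsWithStats(m)
for k in np.argsort(-st[1:,4])[:4]+1: print(st[k],ce[k])
nn=np.array([.9957,-.0924,0]);e=np.array([.0924,.9957,0]);M=.583*np.array([1,0,0])+np.array([0,-.1305,.131])
for tt in(140,132,127):
    for x in (-5,5):
        P=M+nn*(-.0005*(tt-118)+.000866*x)+np.array([0,0,.000866*(tt-118)+.0005*x]);print(tt,x,proj(c,P+e*.055),proj(c,P-e*.055))
j=np.zeros((600,800,3),np.uint8)
j[:300,:400]=cv2.resize(s,(400,300),interpolation=cv2.INTER_CUBIC);j[300:,:400]=cv2.resize(t[80:260,200:440],(400,300));j[:,400:]=cv2.resize(i[60:260,210:343],(400,600),interpolation=cv2.INTER_CUBIC);cv2.imwrite("pics/m10.png",j[...,::-1])
E
```

```text
time_s: 26.35
position: [0.5767, -0.13, 0.3181]
tcp_rot: [-1.568, 0.076, -0.074]
ft_force: [-20.1, 3.8, 33.1]
gripper_width: -0.0001
time_s: 27.25
position: [0.5515, -0.1267, 0.4311]
tcp_rot: [-1.57, 0.075, -0.072]
ft_force: [-0.6, 0.4, -0.3]
gripper_width: -0.0
[108  93  27  33 405] [124.6247 109.2543]
[272 132   4 102 241] [273.4315 182.2448]
[236 118   2   4   6] [236.6667 119.5   ]
[499 380   1   1   1] [499. 380.]
140 -5 [270.8095 130.9521] [268.849  241.1732]
140 5 [280.8967 131.3302] [277.7824 243.4588]
132 -5 [274.6336 130.4435] [272.3118 238.1432]
132 5 [284.5259 130.8016] [281.0927 240.3222]
127 -5 [276.9237 130.1389] [274.395  236.3203]
127 5 [286.6976 130.4854] [283.0828 238.4364]
```

View pics/m10.png

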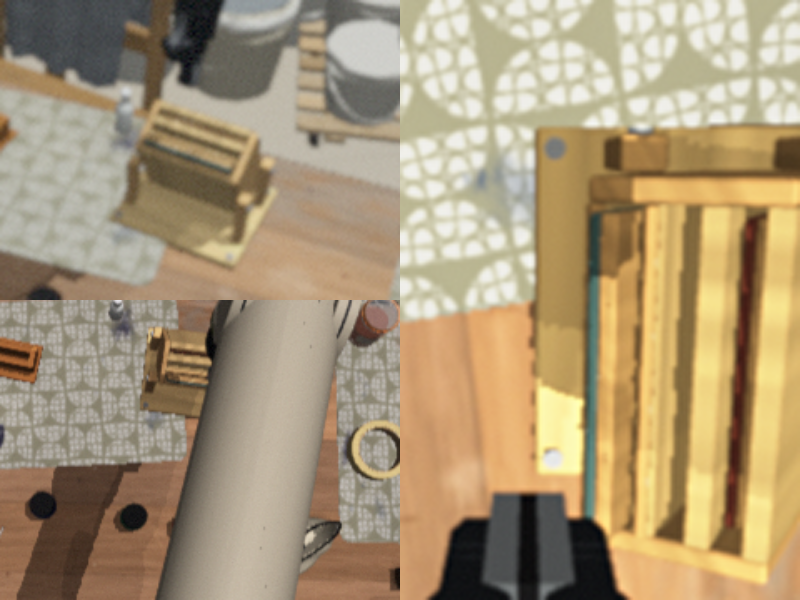

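The block stands in the near slot with only its upper edge showing, and the pots are in place. When I touched it again after the first release it was at the same height within about 0.5 mm, so it has not sprung back. I'll hand in now.

```bash
python3 -c "
from station import robot
print(robot.job_done())"
```

```text
the job is handed in; nothing more can be done
None
```

The block is in the near slot and the job is handed in at about 27 s. No verdict is reported, and I could not see the red pin directly.

**What I did:** I lifted the block out of the drying stand and lowered its bottom edge into the slot's mouth. The tool can't tilt, so I opened the fingers to a loose cage and leaned the block 30° with the far finger until it slid in. I then closed the fingers and pushed the upper edge along the slot to a firm stop.

**Last checks:**
- **Seated on the stop:** The push ended firmly along the slot's axis, at about 27 N the first time and 39 N the second. After the first push I let go and touched the block again. It was at the same height within about 0.5 mm, so the pin should still be pressed in. I did not touch it again after the second push.
- **Position:** In the last wrist view the upper edge is about 132–135 mm up the slot, so the block's centre is at about 67–70 mm. The block lies along the slot, between its side plates.
- **Released:** The gripper was about 110 mm above the block with no force on it.
- **Ink pots:** The two visible in the last picture had not obviously moved. I did not measure them, and the arm hid the third, but nothing came near any of them.

**One miss:** The first try at the mouth landed on the slot's upper lip with about 34 N. I backed off, moved 2.7 mm towards the robot, and the second try went in.

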